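# Move the test coupons to the other rack in reverse order

## Task

Move the four solar-cell test coupons one at a time from the full rack to the empty rack so that they end in reverse order: begin with the coupon nearest the full rack's black knob and stand it in the slot farthest from the empty rack's knob, put the next one in the next slot, and so on, until the last stands in the slot nearest that knob. Stand each one fully down in its slot, in the middle of the rack's width; leave the waiting and the placed ones standing in their slots. Never lay a coupon flat, and do not knock over the flux bottle between the racks.

Things in the scene. Friction and masses are not known exactly. Their poses are not given: they have to be found in the camera images.
- coupon_1_centre (a point): Centre (40 mm above the lower edge) of a solar-cell test coupon, a rigid plate 8 mm thick (its x), 44 mm wide (its y) and 80 mm high (its z), about 70 g, with a plain metal rim, one face dark blue and the other white; the narrowest of the four. Stands loosely on edge in a slot of the full rack, its x along the rack's x, top 88 mm above the bench.
- coupon_2_centre (a point): Centre (40 mm above the lower edge) of a solar-cell test coupon, a rigid plate 8 mm thick (its x), 56 mm wide (its y) and 80 mm high (its z), about 70 g, with a plain metal rim, one face dark blue and the other white; the second narrowest. Stands loosely on edge in a slot of the full rack, its x along the rack's x, top 88 mm above the bench.
- coupon_3_centre (a point): Centre (40 mm above the lower edge) of a solar-cell test coupon, a rigid plate 8 mm thick (its x), 68 mm wide (its y) and 80 mm high (its z), about 70 g, with a plain metal rim, one face dark blue and the other white; the second widest. Stands loosely on edge in a slot of the full rack, its x along the rack's x, top 88 mm above the bench.
- coupon_4_centre (a point): Centre (40 mm above the lower edge) of a solar-cell test coupon, a rigid plate 8 mm thick (its x), 80 mm wide (its y) and 80 mm high (its z), about 70 g, with a plain metal rim, one face dark blue and the other white; the widest of the four. Stands loosely on edge in a slot of the full rack, its x along the rack's x, top 88 mm above the bench.
- full_rack: Grey block fixed to the bench, 260 (x) x 96 (y) x 34 mm high; origin centre of underside. Four slots across it (along y) at x = -75, -25, 25, 75 mm: 12 mm wide, floor 8 mm above the bench, mouth bevelled at 45 deg to 30 mm wide. A coupon fully down has its centre 48 mm above the bench. Holds the four coupons at the start, one per slot, in any order.
- full_knob: Black 19 mm ball knob fixed on top of the full rack, on its centre line at one end (rack x = +117 or -117 mm; either end), top about 28 mm above the block; origin at its foot, 34 mm above the bench. The rack's slots lie 42, 92, 142 and 192 mm from it along the rack. The other end has only a flat pale plug.
- empty_rack: Grey block fixed to the bench, 260 (x) x 96 (y) x 34 mm high; origin centre of underside. Four slots across it (along y) at x = -75, -25, 25, 75 mm: 12 mm wide, floor 8 mm above the bench, mouth bevelled at 45 deg to 30 mm wide. A coupon fully down has its centre 48 mm above the bench. Empty at the start; may be the left or the right one.
- empty_knob: Black 19 mm ball knob fixed on top of the empty rack, on its centre line at one end (rack x = +117 or -117 mm; either end), top about 28 mm above the block; origin at its foot, 34 mm above the bench. The rack's slots lie 42, 92, 142 and 192 mm from it along the rack. The other end has only a flat pale plug.
- flux_bottle: Slim white bottle with a red cap and needle, 35 mm across, 100 mm high, light and easily tipped, standing loose on the bench between the racks; a bystander. Origin at the centre of its underside.
Not all that is in view belongs to the job. What is shaped like the part that bears coupon_2_centre but orange or purple is not meant.

How it is judged:
By the outcome, as a careful person would: the job done as asked, in the order asked, and still so for the second after the job is handed in, with the robot touching nothing.
It also fails if it takes over 106 s, if anything falls off the work surface, if the arm or the gripper's body presses on something with over 40 N, if the wrist force passes 120 N, or if a joint passes its speed limit or range.

## Robot

A 6-joint arm with a two-finger parallel gripper is mounted at the origin on a cart in front of the work surface, level with it; the furniture and walls round the work are solid. World frame = base frame: x ahead of the robot, y to its left, z up, the work surface at z = 0. Lengths are in m, angles in rad, forces in N, time in s.
With the tool pointing down it reaches from about 0.375 to 0.975 m from the base axis. Payload 3.8 kg.
Tool frame: the origin (TCP) lies at the very end of the fingers, on their centre line; the grasp point (between the pads) lies 19 mm behind it (env.tcp_to_grasp is the distance from the TCP to the grasp point, in m); z points along the fingers, y is the line along which they close (so a half turn about z gives the same grasp; the last joint's range is limited). The gripper opens to 88 mm and grips with 3 to 60 N. Pads are 18 mm wide; open, the fingers measure 123 mm over their backs; the gripper's body (75 mm by 187 mm) begins 45 mm behind the grasp point.
Start: joints at [1.224, 0.264, 1.604, -0, 1.274, -0.037], TCP at [0.206, 0.643, 0.214] pointing down, gripper open.
Joint ranges: [-2.63, 2.63], [-0.94, 2.18], [0.31, 2.57], [-1.31, 4.45], [0, 2.66], [-2.55, 2.55]. Speed limits (rad/s): [2.57, 2.57, 3.14, 3.14, 3.14, 3.14].

## Interface

Orientations are given as a unit quaternion [x, y, z, w].
In Python, from station import env gives the robot as it stands.
- The arm moves only by the tool step_arm, never from a script. Its argument "moves" is a list of rows, each a list of 2 entries, a list of its own where there are three numbers: the shift along the tool's x, y, z in units of 1000 mm (1.0 is 1000 mm), then the turn about the tool's z in units of 45 degrees (1.0 is 45 degrees). A call has 1 to 10 rows; each row is the pose to reach, as a shift and turn from the pose commanded when the call began, along the tool's axes at that moment; what a row does not reach only later rows make up. A row lasts 1/8 s, in which the tool goes at most 62.5 mm and 10.7 degrees, less where a joint would pass 70% of its speed; a pose out of reach is approached as far as the arm can. A call with a number of a shift or a turn outside -1 to 1 is refused whole. A call with a gripper value outside its range is refused whole. "fingers" is the opening, from -1 (shut) to 1 (fully open), set as the call begins (left out, the last holds). The fingers move at their own pace and stop on an object; "squeeze" is the grip in N (left out, the last holds). Time passes only in rows, so rows that repeat a pose let the fingers close. It gives the time, the measured TCP pose, the force, the opening and the grip force at its end, in the units of the state.
- env.sense(): the state, without advancing time (a new reading comes with each control period).
- env.capture(name): name is "scene" or "top"; returns the picture (384x512x3 uint8, red, green, blue); there is no depth.
- env.calibration(name): a dict with "vfov" (degrees; the focal length in pixels is half the picture's height over the tangent of half this angle, whatever the lens; pixels are square), "cx", "cy" (the principal point, pixels), "distortion" ([k1, k2, p1, p2, k3] as OpenCV has them; the pictures are not rectified), "world_from_camera" (4x4, takes a point from camera to world coordinates). Camera axes: x right, y down, z forward; pixel columns grow to the right and rows downward; lengths in m; the calibration is good to about 2 mm. A picture is of the moment at which its call begins. calibration takes no time and is no camera call.
- env.sign_off(): hands the job in; it is judged then, once.
The state is a dict: "time": time; "joints": joint angles; "qvel": joint speeds; "tau": joint torques, N m; "tool_pos": TCP position; "tcp_rot": TCP orientation; "wrist_force": force on the tool from outside, world axes, zero at the start; "moment": the same for the moment, N m; "grip_width": finger opening in m; "finger_force": force on a finger pad.
Only numpy, scipy, OpenCV 4.12 (cv2) and the standard library are available. Lean on these libraries where they do the work, as an engineer would, in place of code of your own. Each camera call takes 0.05 s, during which the arm holds its last target. There are 200 camera calls.

## Working session

There is one attempt and no reset: what is moved stays moved. The work goes in short steps, Python scripts to look and compute and a tool call to move; the robot and the scene stay as the last step left them, time stands still between calls to the robot, and variables do not carry over. Pictures are saved under pics/ and viewed, at most 14 in all, crops included, and the job is handed in when it is done.

Besides the shell and the picture viewer there is one more tool, called as name(argument=value, ...) on one line, values as JSON. step_arm: Moves the arm, as the interface text tells. Its arguments: {"type":"object","properties":{"moves":{"type":"array"},"fingers":{"type":"number"},"squeeze":{"type":"number"}},"required":["moves"]}

```bash
ls; mkdir -p pics; python3 - <<'E'
from station import env
import cv2
for n in("scene","top"):
    cv2.imwrite(f"pics/{n}0.png",cv2.resize(env.capture(n)[:,:,::-1],(800,600),interpolation=cv2.INTER_CUBIC)); c=env.calibration(n); print(n,c)
print(env.sense())
E
```

```text
pics
scene {'vfov': 56.64518933971918, 'cx': 256.8277864646922, 'cy': 190.33476908978864, 'distortion': array([-0.05436759,  0.        ,  0.        ,  0.        ,  0.        ]), 'world_from_camera': array([[ 0.6086652 , -0.61479205,  0.50155499,  0.05780432],
       [-0.79324747, -0.45806808,  0.40116343, -0.33235225],
       [-0.01688576, -0.64203144, -0.76649233,  0.78830007],
       [ 0.        ,  0.        ,  0.        ,  1.        ]])}
top {'vfov': 47.90837099400813, 'cx': 258.5565365958847, 'cy': 185.86438594582484, 'distortion': array([0.02423645, 0.        , 0.        , 0.        , 0.        ]), 'world_from_camera': array([[-0.02615626, -0.99674886,  0.07620739,  0.4870711 ],
       [-0.99941323,  0.02438733, -0.02405106,  0.04142502],
       [ 0.02211437, -0.07679176, -0.99680188,  0.97456036],
       [ 0.        ,  0.        ,  0.        ,  1.        ]])}
{'time': 0.1, 'joints': array([ 1.22410177e+00,  2.64658820e-01,  1.60523142e+00,  6.53486650e-06,
        1.27371659e+00, -3.68937523e-02]), 'qvel': array([ 0.0005701 , -0.00088694, -0.00393967,  0.00065548,  0.00102787,
       -0.0002775 ]), 'tau': array([-1.20341333e-04, -5.03617859e+01, -3.58074009e+01,  7.30683957e-02,
        2.31704791e-02, -6.07499715e-05]), 'tool_pos': array([0.20554565, 0.64221311, 0.21302862]), 'tcp_rot': array([ 1.54282563e-01,  9.88026253e-01, -9.88028754e-04, -1.95038086e-04]), 'wrist_force': array([ 0.1246416 , -0.15184586,  0.54666226]), 'moment': array([ 0.02387233,  0.02993101, -0.00919368]), 'finger_force': 0.0, 'grip_width': 0.08826541090086781}
```

View pics/scene0.png

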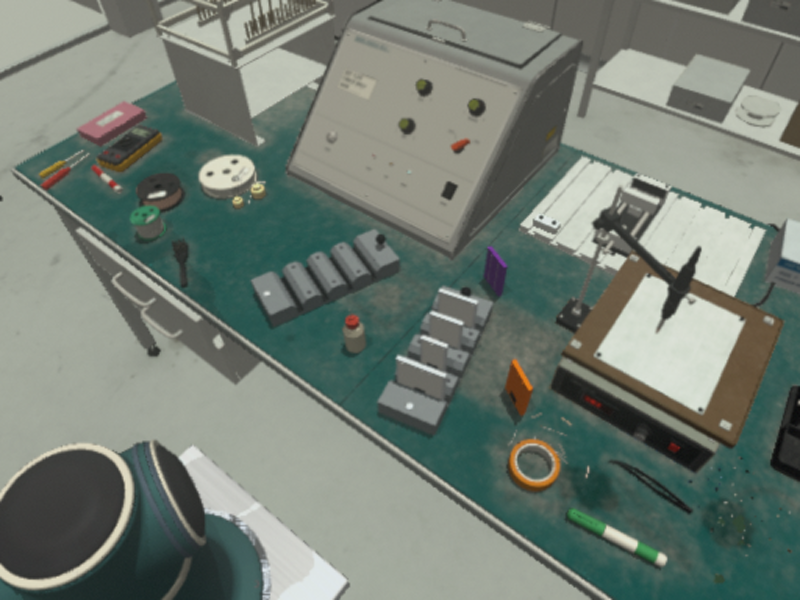

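View pics/top0.png

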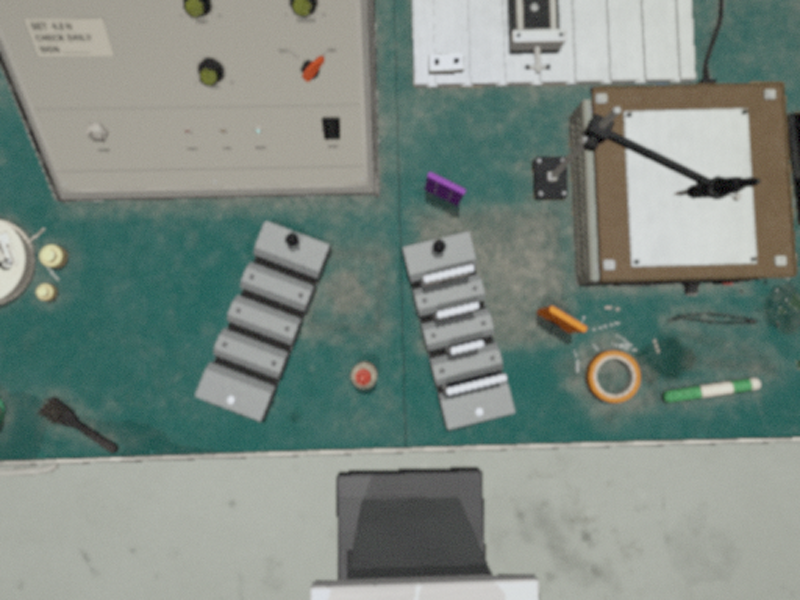

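The scene shows the empty rack on the left, with its knob at the far end at (292,240) in the top view and its plug at (231,400). The full rack is on the right, with its knob far at (438,246) and plug near at (479,411). The bottle is at (363,376). The orange and purple plates are distractors. I'll zoom in for the corner pixels.

```bash
python3 - <<'E'
from station import env
import cv2
im=env.capture("top"); cv2.imwrite("pics/topraw.png",im[:,:,::-1])
cv2.imwrite("pics/crop1.png",cv2.resize(im[138:284,120:335][:,:,::-1],None,fx=3.7,fy=3.7,interpolation=cv2.INTER_CUBIC))
im=env.capture("scene"); cv2.imwrite("pics/sceneraw.png",im[:,:,::-1])
cv2.imwrite("pics/crop2.png",cv2.resize(im[140:285,155:355][:,:,::-1],None,fx=4,fy=4,interpolation=cv2.INTER_CUBIC))
E
```

```text
(no output)
```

View pics/crop1.png

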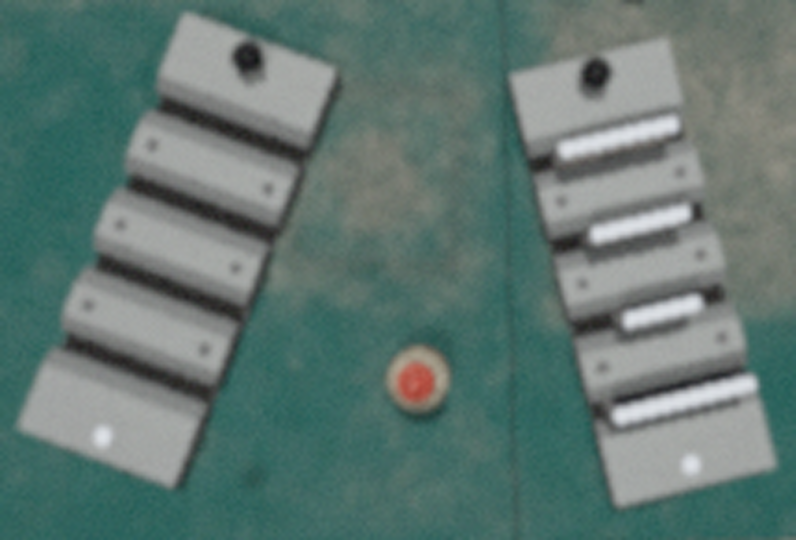

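View pics/crop2.png

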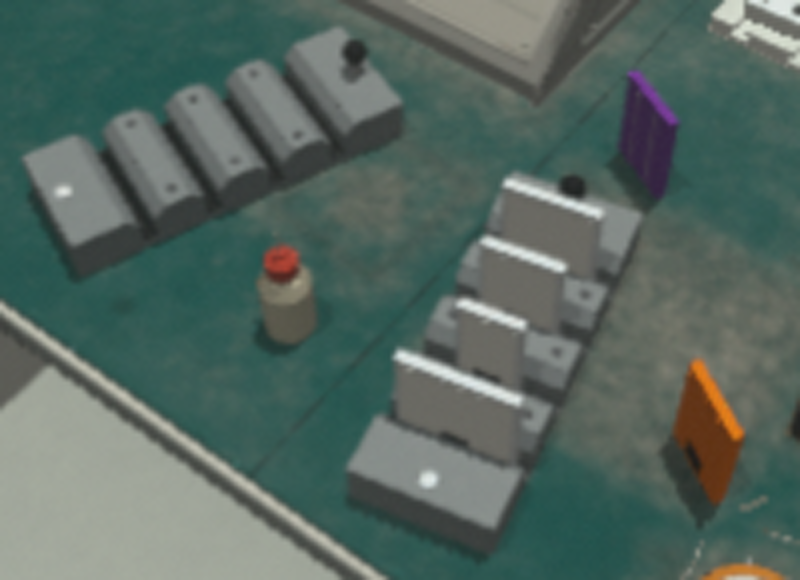

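Crop1 shows clear top corners for both racks, the plugs at (102,436) and (691,464), and the bottle cap at (417,382). The coupon top rims, far to near, are coupons 3, 2, 1 and 4. In crop2 the plugs are at (63,191) and (428,479).

```bash
cat > m.py <<'E'
from station import env
import numpy as np, cv2
from scipy.optimize import least_squares
def K(n):
    c=env.calibration(n); f=192/np.tan(np.radians(c['vfov']/2))
    return np.array([[f,0,c['cx']],[0,f,c['cy']],[0,0,1.]]),c['distortion'],c['world_from_camera']
def back(n,px,z):
    k,d,T=K(n); p=cv2.undistortPoints(np.array(px,float).reshape(-1,1,2),k,d).reshape(-1,2)
    r=np.c_[p,np.ones(len(p))]@T[:3,:3].T
    return T[:3,3]+r*((z-T[2,3])/r[:,2:])
def c1(u): return (np.array(u,float)+.5)/3.7-.5+[120,138]
def c2(u): return (np.array(u,float)+.5)/4-.5+[155,140]
def rack(pts,model):
    g=lambda p:np.c_[np.cos(p[2])*model[:,0]-np.sin(p[2])*model[:,1]+p[0],np.sin(p[2])*model[:,0]+np.cos(p[2])*model[:,1]+p[1]]
    r=least_squares(lambda p:(g(p)-pts).ravel(),[*pts.mean(0),0]); return r.x,(g(r.x)-pts)*1000
E
python3 - <<'E'
from m import *
np.set_printoptions(precision=4,suppress=True)
M=np.array([[.13,.048],[.13,-.048],[-.13,-.048],[-.13,.048],[-.117,0]])
L=[(184,12),(340,70),(180,487),(17,429),(102,436)];R=[(510,74),(668,40),(777,466),(616,506),(691,464)]
P={}
for n,q,s in(("empty",L,(63,191)),("full",R,(428,479))):
    p,e=rack(back("top",c1(q),.034)[:,:2],M);P[n]=p
    print(n,p,np.degrees(p[2]));print(e)
    ps=back("scene",c2([s]),.034)[0];a=p[2]
    print("plug scene",ps,"model",p[:2]-.117*np.array([np.cos(a),np.sin(a)]))
p=P["full"];a=p[2];Rm=np.array([[np.cos(a),np.sin(a)],[-np.sin(a),np.cos(a)]])
for u in [[(563,152),(676,126)],[(595,236),(688,213)],[(626,320),(700,303)],[(615,415),(754,383)]]:
    b=back("top",c1(u),.088)[:,:2]; print("coupon local mid",Rm@(b.mean(0)-p[:2]),"w",np.linalg.norm(b[1]-b[0]))
# second view: coupon top rim ends in scene
for u in [[(507,180),(601,214)],[(482,240),(566,270)],[(459,301),(525,327)],[(398,356),(521,402)]]:
    b=back("scene",c2(u),.088)[:,:2]; print("scene local mid",Rm@(b.mean(0)-p[:2]),"w",np.linalg.norm(b[1]-b[0]))
print("bottle",back("top",c1([(417,382)]),.09),back("scene",c2([(283,258)]),.088))
for n,xs in(("full",[.075,.025,-.025,-.075]),("empty",[-.075,-.025,.025,.075])):
    p=P[n];print(n,[np.round(p[:2]+x*np.array([np.cos(p[2]),np.sin(p[2])]),4) for x in xs])
E
```

```text
empty [ 0.5236  0.2148 -0.3855] -22.08872736242774
[[-0.323  -0.8943]
 [ 0.2055  1.4735]
 [ 0.1223  2.8608]
 [ 0.2652 -1.3431]
 [-0.2699 -2.0968]]
plug scene [0.415  0.2636 0.034 ] model [0.4152 0.2588]
full [ 0.5036 -0.0553  0.2127] 12.187076879163966
[[-0.5661 -0.4705]
 [ 1.4929  0.2413]
 [-0.3606  0.5526]
 [-0.2605 -0.3364]
 [-0.3057  0.013 ]]
plug scene [ 0.3881 -0.0772  0.034 ] model [ 0.3893 -0.08  ]
coupon local mid [0.0736 0.0004] w 0.06491281334533779
coupon local mid [0.0244 0.    ] w 0.05343227022527058
coupon local mid [-0.0252  0.0001] w 0.04217176284208043
coupon local mid [-0.0746  0.0003] w 0.07888642376257624
scene local mid [0.0741 0.0024] w 0.06544360901786435
scene local mid [0.0225 0.0019] w 0.05642333020548204
scene local mid [-0.027   0.0022] w 0.04363385612214303
scene local mid [-0.0775  0.0015] w 0.0778412904732416
bottle [[0.444  0.0762 0.09  ]] [[0.4337 0.0697 0.088 ]]
full [array([ 0.5769, -0.0395]), array([ 0.5281, -0.0501]), array([ 0.4792, -0.0606]), array([ 0.4303, -0.0712])]
empty [array([0.4541, 0.243 ]), array([0.5004, 0.2242]), array([0.5468, 0.2054]), array([0.5931, 0.1866])]
```

```bash
cat > go.py <<'E'
import sys,numpy as np
from station import env
from scipy.spatial.transform import Rotation as R
F=(np.array([.5036,-.0553]),12.19);E=(np.array([.5242,.2162]),-22.1)
def pos(n,x,z,dy=0):
    p,a=F if n=='F' else E; c,s=np.cos(np.radians(a)),np.sin(np.radians(a))
    return np.array([*(p+x*np.array([c,s])+dy*np.array([-s,c])),z]),a
# usage: go.py F 0.075 z [F/E x z ...]; shifts in tool axes from the measured pose
s=env.sense();r=R.from_quat(s['tcp_rot']);y=r.as_matrix()[:,1];th=np.degrees(np.arctan2(y[1],y[0]))
print('t',round(s['time'],2),'tcp',s['tool_pos'].round(4),'theta',th.round(2),'z',r.as_matrix()[:,2].round(3),'w',round(s['grip_width'],4),'ff',round(s['finger_force'],1),'F',s['wrist_force'].round(1))
a=sys.argv[1:]
for n,x,z in zip(a[::3],a[1::3],a[2::3]):
    t,an=pos(n,float(x),float(z)); print(n,x,z,'shift',r.inv().apply(t-s['tool_pos']).round(4),'turn',round((th-an)/45,4))
E
python3 go.py F .075 .2
```

```text
t 0.2 tcp [0.2056 0.6424 0.2134] theta 72.25 z [-0.    -0.001 -1.   ] w 0.0886 ff 0.0 F [ 0.6 -0.2 -0.5]
F .075 .2 shift [-0.5615 -0.5362  0.0141] turn 1.3347
```

step_arm(moves=[[[-0.5615, -0.5362, 0.014], 1.0], [[-0.5615, -0.5362, 0.014], 1.0], [[-0.5615, -0.5362, 0.014], 1.0], [[-0.5615, -0.5362, 0.014], 1.0], [[-0.5615, -0.5362, 0.014], 1.0], [[-0.5615, -0.5362, 0.014], 1.0], [[-0.5615, -0.5362, 0.014], 1.0], [[-0.5615, -0.5362, 0.014], 1.0], [[-0.5615, -0.5362, 0.014], 1.0], [[-0.5615, -0.5362, 0.014], 1.0]], fingers=-0.545, squeeze=15)

```text
time: 1.45
tool_pos: [0.5053, 0.0921, 0.2031]
tcp_rot: [0.521, 0.854, 0.0, 0.0]
wrist_force: [1.7, 0.8, -0.3]
grip_width: 0.0204
finger_force: 0.0
```

```bash
python3 go.py F .075 .14
```

```text
t 1.45 tcp [0.5053 0.0921 0.2031] theta 27.24 z [ 0.001  0.    -1.   ] w 0.0204 ff 0.0 F [ 1.7  0.8 -0.3]
F .075 .14 shift [-0.1498  0.0034  0.0631] turn 0.3345
```

step_arm(moves=[[[-0.05, 0.001, 0.02], 0.2], [[-0.1, 0.002, 0.04], 0.334], [[-0.15, 0.0034, 0.063], 0.334], [[-0.15, 0.0034, 0.063], 0.334], [[-0.15, 0.0034, 0.063], 0.334], [[-0.15, 0.0034, 0.063], 0.334]])

```text
time: 2.2
tool_pos: [0.5764, -0.0367, 0.1408]
tcp_rot: [0.627, 0.779, 0.0, 0.0]
wrist_force: [0.0, 0.7, 0.2]
grip_width: 0.0197
finger_force: 0.0
```

```bash
python3 go.py F .075 .053; python3 - <<'E'
from station import env
import cv2
im=env.capture("top"); cv2.imwrite("pics/a.png",cv2.resize(im[120:270,220:370][:,:,::-1],None,fx=4,fy=4,interpolation=cv2.INTER_CUBIC))
E
```

```text
t 2.2 tcp [ 0.5764 -0.0367  0.1408] theta 12.29 z [ 0.001  0.    -1.   ] w 0.0197 ff 0.0 F [0.  0.7 0.2]
F .075 .053 shift [-0.0028 -0.0002  0.0878] turn 0.0023
```

View pics/a.png

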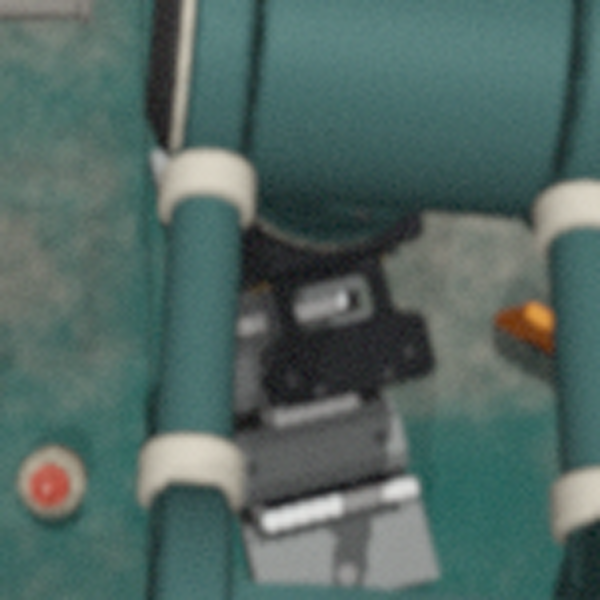

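The top view is blocked by the arm, with only the near coupons visible. The measured pose fits, so I'll descend and grip.

step_arm(moves=[[[-0.0028, 0, 0.02], 0], [[-0.0028, 0, 0.04], 0], [[-0.0028, 0, 0.06], 0], [[-0.0028, 0, 0.075], 0], [[-0.0028, 0, 0.088], 0], [[-0.0028, 0, 0.088], 0], [[-0.0028, 0, 0.088], 0]])

```text
time: 3.12
tool_pos: [0.5775, -0.0406, 0.0524]
tcp_rot: [0.628, 0.778, 0.0, 0.0]
wrist_force: [-0.6, -0.5, -0.2]
grip_width: 0.0201
finger_force: 0.0
```

step_arm(moves=[[[0, 0, 0], 0], [[0, 0, 0], 0], [[0, 0, 0], 0], [[0, 0, 0], 0]], fingers=-1, squeeze=15)

```text
time: 3.62
tool_pos: [0.5776, -0.0406, 0.0528]
tcp_rot: [0.628, 0.778, 0.0, 0.001]
wrist_force: [-0.9, -1.0, 5.2]
grip_width: 0.0078
finger_force: 15.0
```

```bash
python3 go.py F .075 .053; python3 - <<'E'
from station import env
import cv2
im=env.capture("scene"); cv2.imwrite("pics/b.png",cv2.resize(im[110:285,155:365][:,:,::-1],None,fx=3.4,fy=3.4,interpolation=cv2.INTER_CUBIC))
E
```

```text
t 3.62 tcp [ 0.5776 -0.0406  0.0528] theta 12.22 z [ 0.001 -0.    -1.   ] w 0.0078 ff 15.0 F [-0.9 -1.   5.2]
F .075 .053 shift [ 0.0013 -0.0005 -0.0002] turn 0.0007
```

View pics/b.png

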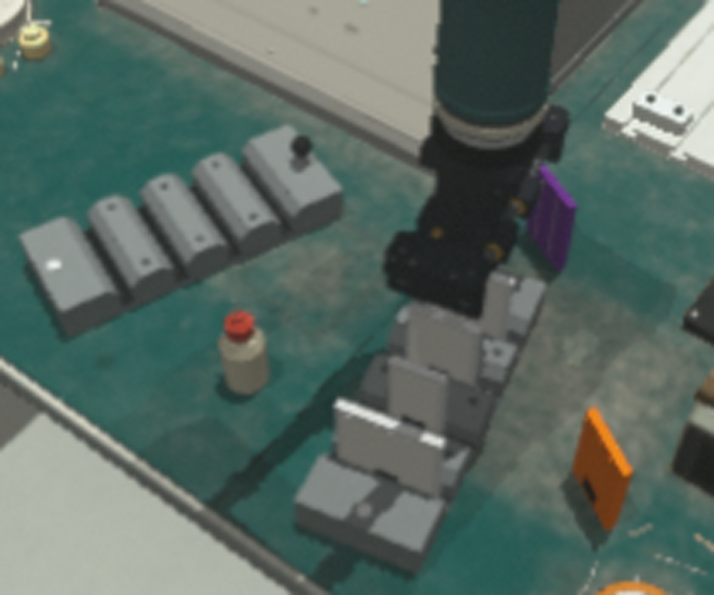

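Gripped at 7.8 mm width. The waiting coupons and the bottle still stand.

step_arm(moves=[[[0, 0, -0.02], 0], [[0, 0, -0.045], 0], [[0, 0, -0.075], 0], [[0, 0, -0.105], 0], [[0, 0, -0.105], 0], [[0, 0, -0.105], 0]], squeeze=20)

```text
time: 4.42
tool_pos: [0.5762, -0.0403, 0.1562]
tcp_rot: [0.628, 0.778, -0.0, -0.001]
wrist_force: [-0.4, -0.2, -0.4]
grip_width: 0.0074
finger_force: 19.9
```

```bash
python3 go.py E -.075 .158
```

```text
t 4.42 tcp [ 0.5762 -0.0403  0.1562] theta 12.22 z [-0.001  0.    -1.   ] w 0.0074 ff 19.9 F [-0.4 -0.2 -0.4]
E -.075 .158 shift [ 0.304  -0.0584 -0.0017] turn 0.7628
```

step_arm(moves=[[[0.03, -0.006, -0.002], 0.1], [[0.075, -0.015, -0.002], 0.2], [[0.12, -0.025, -0.002], 0.33], [[0.165, -0.033, -0.002], 0.46], [[0.21, -0.041, -0.002], 0.58], [[0.255, -0.05, -0.002], 0.68], [[0.29, -0.056, -0.002], 0.763], [[0.304, -0.0584, -0.002], 0.763], [[0.304, -0.0584, -0.002], 0.763], [[0.304, -0.0584, -0.002], 0.763]])

```text
time: 5.68
tool_pos: [0.4557, 0.2432, 0.1584]
tcp_rot: [0.83, 0.558, -0.001, 0.0]
wrist_force: [0.7, -0.2, -0.7]
grip_width: 0.008
finger_force: 19.9
```

```bash
python3 go.py E -.075 .053; python3 - <<'E'
from station import env
import cv2
im=env.capture("scene"); cv2.imwrite("pics/c.png",cv2.resize(im[110:285,145:355][:,:,::-1],None,fx=3.4,fy=3.4,interpolation=cv2.INTER_CUBIC))
E
```

```text
t 5.67 tcp [0.4557 0.2432 0.1584] theta -22.12 z [-0.001 -0.001 -1.   ] w 0.008 ff 19.9 F [ 0.7 -0.2 -0.7]
E -.075 .053 shift [ 0.0009 -0.0013  0.1054] turn -0.0005
```

View pics/c.png

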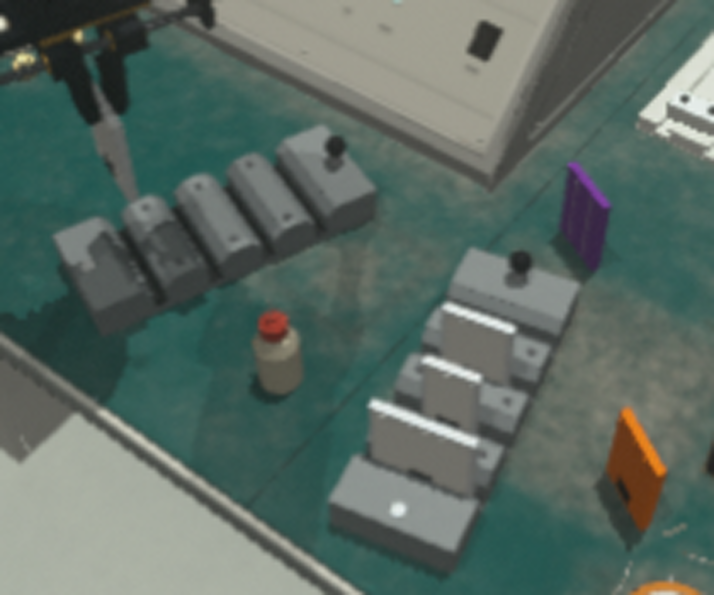

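The coupon is over the nearest slot and everything else is standing. Lowering it now.

step_arm(moves=[[[-0.0004, -0.0013, 0.02], 0], [[-0.0004, -0.0013, 0.045], 0], [[-0.0004, -0.0013, 0.065], 0], [[-0.0004, -0.0013, 0.077], 0], [[-0.0004, -0.0013, 0.087], 0], [[-0.0004, -0.0013, 0.095], 0], [[-0.0004, -0.0013, 0.095], 0]])

```text
time: 6.6
tool_pos: [0.4539, 0.2442, 0.0635]
tcp_rot: [0.83, 0.558, -0.0, -0.0]
wrist_force: [-0.1, 0.1, -0.9]
grip_width: 0.0079
finger_force: 19.9
```

step_arm(moves=[[[0, 0, 0.004], 0], [[0, 0, 0.007], 0], [[0, 0, 0.01], 0], [[0, 0, 0.01], 0]])

```text
time: 7.1
tool_pos: [0.4539, 0.2443, 0.0537]
tcp_rot: [0.83, 0.558, -0.0, -0.0]
wrist_force: [0.7, 0.3, -1.3]
grip_width: 0.0079
finger_force: 19.9
```

```bash
python3 go.py E -.075 .053
```

```text
t 7.1 tcp [0.4539 0.2443 0.0537] theta -22.11 z [-0.001 -0.    -1.   ] w 0.0079 ff 19.9 F [ 0.7  0.3 -1.3]
E -.075 .053 shift [0.0004 0.0007 0.0007] turn -0.0002
```

step_arm(moves=[[[0, 0, 0.001], 0], [[0, 0, 0.001], 0]])

```text
time: 7.35
tool_pos: [0.4542, 0.2444, 0.0529]
tcp_rot: [0.83, 0.558, -0.0, 0.0]
wrist_force: [-1.1, 0.1, -1.0]
grip_width: 0.0083
finger_force: 19.9
```

step_arm(moves=[[[0, 0, 0], 0], [[0, 0, 0], 0], [[0, 0, 0], 0]], fingers=-0.545)

```text
time: 7.72
tool_pos: [0.4543, 0.2445, 0.0531]
tcp_rot: [0.83, 0.558, 0.0, 0.0]
wrist_force: [-0.1, 0.2, -0.3]
grip_width: 0.0203
finger_force: 0.0
```

step_arm(moves=[[[0, 0, -0.02], 0], [[0, 0, -0.05], 0], [[0, 0, -0.09], 0], [[0, 0, -0.09], 0], [[0, 0, -0.09], 0]])

```text
time: 8.35
tool_pos: [0.4538, 0.2442, 0.1425]
tcp_rot: [0.83, 0.558, -0.0, -0.0]
wrist_force: [-0.4, 0.4, -0.2]
grip_width: 0.0198
finger_force: 0.0
```

```bash
python3 go.py F .025 .14
```

```text
t 8.35 tcp [0.4538 0.2442 0.1425] theta -22.11 z [-0. -0. -1.] w 0.0198 ff 0.0 F [-0.4  0.4 -0.2]
F .025 .14 shift [-0.2447  0.1795  0.0025] turn -0.7623
```

step_arm(moves=[[[-0.025, 0.018, 0.002], -0.1], [[-0.065, 0.047, 0.002], -0.22], [[-0.105, 0.077, 0.002], -0.34], [[-0.145, 0.106, 0.002], -0.46], [[-0.185, 0.135, 0.002], -0.58], [[-0.22, 0.16, 0.002], -0.7], [[-0.2447, 0.1795, 0.002], -0.762], [[-0.2447, 0.1795, 0.002], -0.762], [[-0.2447, 0.1795, 0.002], -0.762]])

```text
time: 9.48
tool_pos: [0.5271, -0.0493, 0.1394]
tcp_rot: [0.629, 0.778, -0.001, -0.001]
wrist_force: [0.4, -0.8, 0.5]
grip_width: 0.0201
finger_force: 0.0
```

```bash
python3 go.py F .025 .053; python3 - <<'E'
from station import env
import cv2
im=env.capture("top");a=im[138:284,115:245][:,:,::-1];s=env.capture("scene")[130:276,155:355][:,:,::-1]
import numpy as np
cv2.imwrite("pics/d.png",cv2.resize(np.hstack([a,s]),None,fx=2.4,fy=2.4,interpolation=cv2.INTER_CUBIC))
E
```

```text
t 9.47 tcp [ 0.5271 -0.0493  0.1394] theta 12.12 z [-0.003  0.001 -1.   ] w 0.0201 ff 0.0 F [ 0.4 -0.8  0.5]
F .025 .053 shift [-0.001   0.001   0.0864] turn -0.0017
```

View pics/d.png

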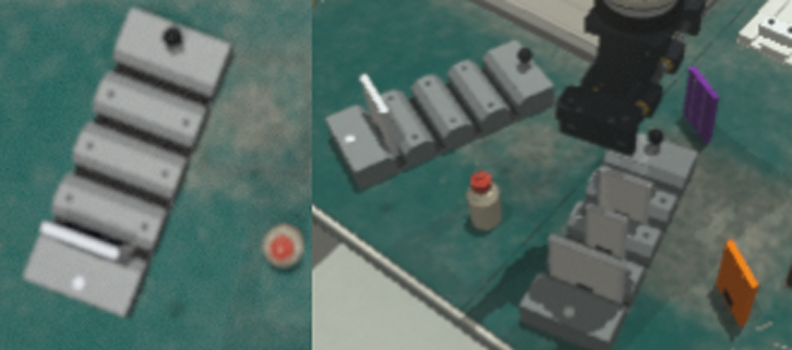

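```bash
cat > chk.py <<'E'
from m import *
def chk(pts,n='E'):
    p,a=((.5242,.2162),-22.1) if n=='E' else ((.5036,-.0553),12.19)
    a=np.radians(a);Rm=np.array([[np.cos(a),np.sin(a)],[-np.sin(a),np.cos(a)]])
    b=(back("top",pts,.088)[:,:2]-p)@Rm.T
    print('ends mm',(b*1000).round(1).tolist(),'mid',(b.mean(0)*1000).round(1))
E
python3 - <<'E'
from chk import *
chk((np.array([(41,230),(120,254.)])+.5)/2.4-.5+[115,138])
E
```

```text
ends mm [[-79.0, 35.7], [-74.6, -33.7]] mid [-76.8   1. ]
```

step_arm(moves=[[[-0.001, 0.001, 0.02], 0], [[-0.001, 0.001, 0.04], 0], [[-0.001, 0.001, 0.06], 0], [[-0.001, 0.001, 0.075], 0], [[-0.001, 0.001, 0.0865], 0], [[-0.001, 0.001, 0.0865], 0], [[-0.001, 0.001, 0.0865], 0]])

```text
time: 10.45
tool_pos: [0.5301, -0.0507, 0.055]
tcp_rot: [0.628, 0.778, 0.0, 0.0]
wrist_force: [0.2, -0.2, -0.2]
grip_width: 0.0198
finger_force: 0.0
```

step_arm(moves=[[[0, 0, 0], 0], [[0, 0, 0], 0], [[0, 0, 0], 0], [[0, 0, 0], 0]], fingers=-1, squeeze=20)

```text
time: 10.95
tool_pos: [0.5301, -0.0508, 0.0552]
tcp_rot: [0.628, 0.778, 0.0, 0.001]
wrist_force: [-1.4, 0.1, 5.1]
grip_width: 0.0075
finger_force: 20.0
```

```bash
python3 go.py F .025 .053
```

```text
t 10.95 tcp [ 0.5301 -0.0508  0.0552] theta 12.17 z [ 0.001 -0.    -1.   ] w 0.0075 ff 20.0 F [-1.4  0.1  5.1]
F .025 .053 shift [ 0.0012 -0.0019  0.0022] turn -0.0004
```

The first placement checks out: mid (-76.8, 1.0) mm against (-75, 0), upright. Next is the lift and carry of coupon 2.

step_arm(moves=[[[0, 0, -0.02], 0], [[0, 0, -0.045], 0], [[0, 0, -0.075], 0], [[0, 0, -0.105], 0], [[0, 0, -0.105], 0], [[0, 0, -0.105], 0]])

```text
time: 11.7
tool_pos: [0.5287, -0.0505, 0.158]
tcp_rot: [0.628, 0.778, -0.0, -0.001]
wrist_force: [-0.7, 0.9, -1.4]
grip_width: 0.0078
finger_force: 19.9
```

```bash
python3 go.py E -.025 .158
```

```text
t 11.7 tcp [ 0.5287 -0.0505  0.158 ] theta 12.17 z [-0.002  0.    -1.   ] w 0.0078 ff 19.9 F [-0.7  0.9 -1.4]
E -.025 .158 shift [2.757e-01 3.120e-02 1.000e-04] turn 0.7616
```

step_arm(moves=[[[0.03, 0.003, 0], 0.1], [[0.075, 0.008, 0], 0.22], [[0.12, 0.013, 0], 0.34], [[0.165, 0.018, 0], 0.46], [[0.21, 0.024, 0], 0.58], [[0.25, 0.028, 0], 0.7], [[0.2757, 0.031, 0], 0.762], [[0.2757, 0.031, 0], 0.762], [[0.2757, 0.031, 0], 0.762], [[0.2757, 0.031, 0], 0.762]])

```text
time: 12.95
tool_pos: [0.5015, 0.2242, 0.1587]
tcp_rot: [0.83, 0.558, -0.001, 0.0]
wrist_force: [-0.2, -0.5, -1.3]
grip_width: 0.0079
finger_force: 19.9
```

step_arm(moves=[[[0, 0, 0.02], 0], [[0, 0, 0.02], 0], [[0, 0, 0.02], 0]])

```text
time: 13.32
tool_pos: [0.5019, 0.2249, 0.1398]
tcp_rot: [0.83, 0.558, 0.0, 0.0]
wrist_force: [-0.4, 0.2, -1.4]
grip_width: 0.0078
finger_force: 19.9
```

```bash
python3 go.py E -.025 .0552
```

```text
t 13.32 tcp [0.5019 0.2249 0.1398] theta -22.16 z [ 0.  0. -1.] w 0.0078 ff 19.9 F [-0.4  0.2 -1.4]
E -.025 .0552 shift [ 0.0003 -0.0011  0.0846] turn -0.0014
```

step_arm(moves=[[[-0.0009, -0.001, 0.02], 0], [[-0.0009, -0.001, 0.04], 0], [[-0.0009, -0.001, 0.055], 0], [[-0.0009, -0.001, 0.065], 0], [[-0.0009, -0.001, 0.073], 0], [[-0.0009, -0.001, 0.079], 0], [[-0.0009, -0.001, 0.084], 0], [[-0.0009, -0.001, 0.085], 0], [[-0.0009, -0.001, 0.085], 0]])

```text
time: 14.45
tool_pos: [0.5008, 0.2251, 0.0551]
tcp_rot: [0.83, 0.558, 0.0, 0.0]
wrist_force: [-1.1, -0.3, 3.8]
grip_width: 0.0077
finger_force: 20.0
```

```bash
python3 go.py E -.025 .0552
```

```text
t 14.45 tcp [0.5008 0.2251 0.0551] theta -22.11 z [ 0.001  0.    -1.   ] w 0.0077 ff 20.0 F [-1.1 -0.3  3.8]
E -.025 .0552 shift [ 0.0005  0.     -0.0001] turn -0.0003
```

Touching the slot floor (3.8 N up). Release, rise and return for the third.

step_arm(moves=[[[0, 0, 0], 0], [[0, 0, 0], 0], [[0, 0, 0], 0]], fingers=-0.545)

```text
time: 14.82
tool_pos: [0.5003, 0.2249, 0.0542]
tcp_rot: [0.83, 0.558, -0.0, -0.0]
wrist_force: [-0.4, 0.1, -0.6]
grip_width: 0.0205
finger_force: 0.0
```

step_arm(moves=[[[0, 0, -0.02], 0], [[0, 0, -0.05], 0], [[0, 0, -0.087], 0], [[0, 0, -0.087], 0], [[0, 0, -0.087], 0]])

```text
time: 15.45
tool_pos: [0.4999, 0.2247, 0.1406]
tcp_rot: [0.83, 0.558, -0.0, -0.0]
wrist_force: [0.6, -0.7, 0.3]
grip_width: 0.02
finger_force: 0.0
```

```bash
python3 go.py F -.025 .14
```

```text
t 15.45 tcp [0.4999 0.2247 0.1406] theta -22.11 z [-0.001 -0.    -1.   ] w 0.02 ff 0.0 F [ 0.6 -0.7  0.3]
F -.025 .14 shift [-0.2721  0.0882  0.0007] turn -0.7623
```

step_arm(moves=[[[-0.03, 0.01, 0], -0.1], [[-0.075, 0.024, 0], -0.22], [[-0.12, 0.039, 0], -0.34], [[-0.165, 0.053, 0], -0.46], [[-0.21, 0.068, 0], -0.58], [[-0.25, 0.081, 0], -0.7], [[-0.2721, 0.0882, 0], -0.762], [[-0.2721, 0.0882, 0], -0.762], [[-0.2721, 0.0882, 0], -0.762], [[-0.2721, 0.0882, 0], -0.762]])

```text
time: 16.7
tool_pos: [0.4794, -0.0594, 0.1409]
tcp_rot: [0.628, 0.778, -0.0, -0.001]
wrist_force: [0.9, -0.3, -0.2]
grip_width: 0.0201
finger_force: 0.0
```

step_arm(moves=[[[0, 0, 0.02], 0], [[0, 0, 0.02], 0], [[0, 0, 0.02], 0]])

```text
time: 17.08
tool_pos: [0.4798, -0.0598, 0.1217]
tcp_rot: [0.628, 0.778, 0.0, 0.0]
wrist_force: [0.1, -0.2, 0.1]
grip_width: 0.02
finger_force: 0.0
```

```bash
python3 go.py F -.025 .054; python3 - <<'E'
from station import env
import cv2
import numpy as np
im=env.capture("top");a=im[138:284,115:245][:,:,::-1];s=env.capture("scene")[130:276,155:355][:,:,::-1]
cv2.imwrite("pics/e.png",cv2.resize(np.hstack([a,s]),None,fx=2.4,fy=2.4,interpolation=cv2.INTER_CUBIC))
E
```

```text
t 17.07 tcp [ 0.4798 -0.0598  0.1217] theta 12.22 z [ 0.  0. -1.] w 0.02 ff 0.0 F [ 0.1 -0.2  0.1]
F -.025 .054 shift [-0.0006 -0.0008  0.0677] turn 0.0007
```

View pics/e.png

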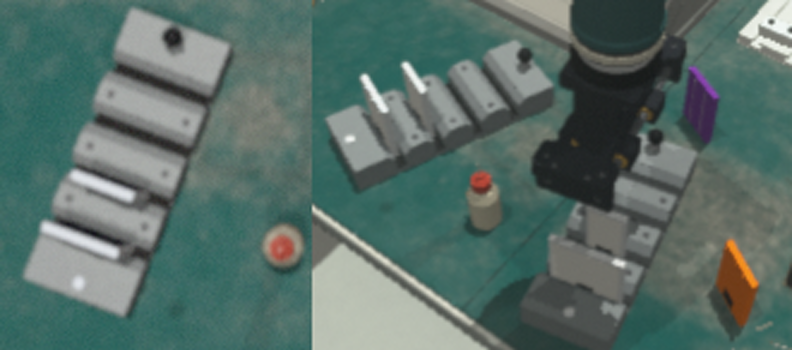

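Both placed coupons stand, with the second rim at (71,177)-(134,198). The bottle and the waiting coupons are fine too.

step_arm(moves=[[[-0.0006, -0.0008, 0.02], 0], [[-0.0006, -0.0008, 0.04], 0], [[-0.0006, -0.0008, 0.057], 0], [[-0.0006, -0.0008, 0.068], 0], [[-0.0006, -0.0008, 0.068], 0], [[-0.0006, -0.0008, 0.068], 0]])

```text
time: 17.92
tool_pos: [0.4796, -0.0612, 0.054]
tcp_rot: [0.628, 0.778, 0.0, 0.0]
wrist_force: [0.1, 0.1, -0.3]
grip_width: 0.0201
finger_force: 0.0
```

step_arm(moves=[[[0, 0, 0], 0], [[0, 0, 0], 0], [[0, 0, 0], 0], [[0, 0, 0], 0]], fingers=-1)

```text
time: 18.42
tool_pos: [0.4796, -0.0612, 0.0541]
tcp_rot: [0.628, 0.778, 0.0, 0.001]
wrist_force: [-0.7, -1.1, 3.9]
grip_width: 0.0079
finger_force: 20.0
```

```bash
python3 go.py F -.025 .054;  python3 - <<'E'
from chk import *
chk((np.array([(70,177),(135,198.)])+.5)/2.4-.5+[115,138])
E
```

```text
t 18.43 tcp [ 0.4796 -0.0612  0.0541] theta 12.18 z [ 0.001 -0.    -1.   ] w 0.0079 ff 20.0 F [-0.7 -1.1  3.9]
F -.025 .054 shift [ 0.0007 -0.0003  0.0001] turn -0.0003
ends mm [[-29.1, 29.6], [-26.4, -28.2]] mid [-27.7   0.7]
```

step_arm(moves=[[[0, 0, -0.02], 0], [[0, 0, -0.045], 0], [[0, 0, -0.075], 0], [[0, 0, -0.105], 0], [[0, 0, -0.105], 0], [[0, 0, -0.105], 0]])

```text
time: 19.18
tool_pos: [0.4781, -0.0609, 0.157]
tcp_rot: [0.628, 0.778, -0.0, -0.001]
wrist_force: [-0.1, 0.4, -2.7]
grip_width: 0.0075
finger_force: 19.9
```

```bash
python3 go.py E .025 .158
```

```text
t 19.18 tcp [ 0.4781 -0.0609  0.157 ] theta 12.18 z [-0.002  0.    -1.   ] w 0.0075 ff 19.9 F [-0.1  0.4 -2.7]
E .025 .158 shift [ 0.2471  0.1241 -0.001 ] turn 0.7617
```

step_arm(moves=[[[0.025, 0.013, -0.001], 0.1], [[0.065, 0.033, -0.001], 0.22], [[0.105, 0.053, -0.001], 0.34], [[0.145, 0.073, -0.001], 0.46], [[0.185, 0.093, -0.001], 0.58], [[0.225, 0.113, -0.001], 0.7], [[0.2471, 0.1241, -0.001], 0.762], [[0.2471, 0.1241, -0.001], 0.762], [[0.2471, 0.1241, -0.001], 0.762], [[0.2471, 0.1241, -0.001], 0.762]])

```text
time: 20.42
tool_pos: [0.5476, 0.2054, 0.1587]
tcp_rot: [0.83, 0.558, -0.001, -0.0]
wrist_force: [-0.4, 0.2, 0.0]
grip_width: 0.0079
finger_force: 19.9
```

step_arm(moves=[[[0, 0, 0.02], 0], [[0, 0, 0.02], 0], [[0, 0, 0.02], 0]])

```text
time: 20.8
tool_pos: [0.5478, 0.2062, 0.1388]
tcp_rot: [0.83, 0.558, -0.001, -0.0]
wrist_force: [-0.4, 0.2, -1.0]
grip_width: 0.0074
finger_force: 19.9
```

```bash
python3 go.py E .025 .0541
```

```text
t 20.8 tcp [0.5478 0.2062 0.1388] theta -22.14 z [-0.001 -0.    -1.   ] w 0.0074 ff 19.9 F [-0.4  0.2 -1. ]
E .025 .0541 shift [ 0.0004 -0.0006  0.0847] turn -0.0008
```

step_arm(moves=[[[-0.0005, -0.0008, 0.02], 0], [[-0.0005, -0.0008, 0.04], 0], [[-0.0005, -0.0008, 0.055], 0], [[-0.0005, -0.0008, 0.065], 0], [[-0.0005, -0.0008, 0.073], 0], [[-0.0005, -0.0008, 0.079], 0], [[-0.0005, -0.0008, 0.084], 0], [[-0.0005, -0.0008, 0.085], 0], [[-0.0005, -0.0008, 0.085], 0]])

```text
time: 21.92
tool_pos: [0.5475, 0.2065, 0.0547]
tcp_rot: [0.83, 0.558, 0.0, 0.0]
wrist_force: [-0.0, 0.3, -0.1]
grip_width: 0.0075
finger_force: 19.9
```

```bash
python3 go.py E .025 .0541
```

```text
t 21.93 tcp [0.5475 0.2065 0.0547] theta -22.12 z [ 0.  0. -1.] w 0.0075 ff 19.9 F [-0.   0.3 -0.1]
E .025 .0541 shift [ 0.0002 -0.0002  0.0006] turn -0.0004
```

step_arm(moves=[[[0, 0, 0.001], 0], [[0, 0, 0.001], 0]])

```text
time: 22.18
tool_pos: [0.5478, 0.2066, 0.0541]
tcp_rot: [0.83, 0.558, 0.001, 0.0]
wrist_force: [-0.2, -0.1, 3.0]
grip_width: 0.0075
finger_force: 20.0
```

step_arm(moves=[[[0, 0, 0], 0], [[0, 0, 0], 0], [[0, 0, 0], 0]], fingers=-0.545)

```text
time: 22.55
tool_pos: [0.5472, 0.2064, 0.0533]
tcp_rot: [0.83, 0.558, -0.0, -0.0]
wrist_force: [0.7, 0.1, -0.2]
grip_width: 0.0199
finger_force: 0.0
```

step_arm(moves=[[[0, 0, -0.02], 0], [[0, 0, -0.05], 0], [[0, 0, -0.087], 0], [[0, 0, -0.087], 0], [[0, 0, -0.087], 0]])

```text
time: 23.18
tool_pos: [0.5473, 0.2064, 0.1409]
tcp_rot: [0.83, 0.558, 0.0, 0.0]
wrist_force: [-0.6, -0.2, -0.9]
grip_width: 0.02
finger_force: 0.0
```

```bash
python3 go.py F -.075 .14
```

```text
t 23.18 tcp [0.5473 0.2064 0.1409] theta -22.11 z [ 0.001  0.    -1.   ] w 0.02 ff 0.0 F [-0.6 -0.2 -0.9]
F -.075 .14 shift [-0.3012 -0.0039  0.0008] turn -0.7623
```

step_arm(moves=[[[-0.035, 0, 0], -0.1], [[-0.085, -0.001, 0], -0.22], [[-0.135, -0.002, 0], -0.34], [[-0.185, -0.002, 0], -0.46], [[-0.235, -0.003, 0], -0.58], [[-0.28, -0.0035, 0], -0.7], [[-0.3012, -0.0039, 0], -0.762], [[-0.3012, -0.0039, 0], -0.762], [[-0.3012, -0.0039, 0], -0.762], [[-0.3012, -0.0039, 0], -0.762]])

```text
time: 24.42
tool_pos: [0.4304, -0.0703, 0.1401]
tcp_rot: [0.628, 0.778, -0.0, -0.0]
wrist_force: [0.1, -0.2, -0.4]
grip_width: 0.0201
finger_force: 0.0
```

step_arm(moves=[[[0, 0, 0.02], 0], [[0, 0, 0.02], 0], [[0, 0, 0.02], 0]])

```text
time: 24.8
tool_pos: [0.4306, -0.0707, 0.1207]
tcp_rot: [0.628, 0.778, 0.0, -0.0]
wrist_force: [-0.3, -0.2, 1.5]
grip_width: 0.0199
finger_force: 0.0
```

```bash
python3 go.py F -.075 .054; python3 - <<'E'
from station import env
import cv2
import numpy as np
im=env.capture("top");a=im[138:284,115:245][:,:,::-1];s=env.capture("scene")[130:276,155:355][:,:,::-1]
cv2.imwrite("pics/f.png",cv2.resize(np.hstack([a,s]),None,fx=2.4,fy=2.4,interpolation=cv2.INTER_CUBIC))
E
```

```text
t 24.8 tcp [ 0.4306 -0.0707  0.1207] theta 12.22 z [-0.  0. -1.] w 0.0199 ff 0.0 F [-0.3 -0.2  1.5]
F -.075 .054 shift [-0.0004 -0.0003  0.0667] turn 0.0007
```

View pics/f.png

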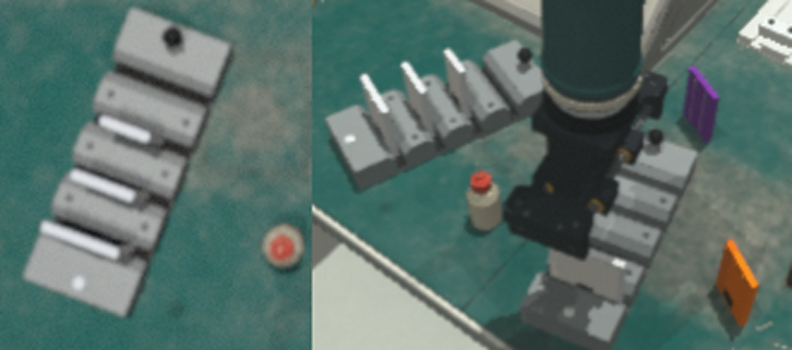

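Three stand in place, with the third rim at (100,121)-(150,138), and the bottle is clear. Gripping the last coupon.

step_arm(moves=[[[-0.0004, -0.0003, 0.02], 0], [[-0.0004, -0.0003, 0.04], 0], [[-0.0004, -0.0003, 0.057], 0], [[-0.0004, -0.0003, 0.067], 0], [[-0.0004, -0.0003, 0.067], 0], [[-0.0004, -0.0003, 0.067], 0]])

```text
time: 25.65
tool_pos: [0.4308, -0.0717, 0.0542]
tcp_rot: [0.628, 0.778, 0.0, 0.001]
wrist_force: [-0.1, -0.6, 0.6]
grip_width: 0.0202
finger_force: 0.0
```

step_arm(moves=[[[0, 0, 0], 0], [[0, 0, 0], 0], [[0, 0, 0], 0], [[0, 0, 0], 0]], fingers=-1)

```text
time: 26.15
tool_pos: [0.4307, -0.0717, 0.0541]
tcp_rot: [0.628, 0.778, 0.0, 0.001]
wrist_force: [-0.6, -0.2, 5.1]
grip_width: 0.008
finger_force: 20.0
```

```bash
python3 go.py F -.075 .054;  python3 - <<'E'
from chk import *
chk((np.array([(99,121),(151,138.)])+.5)/2.4-.5+[115,138])
E
```

```text
t 26.15 tcp [ 0.4307 -0.0717  0.0541] theta 12.18 z [ 0.001 -0.    -1.   ] w 0.008 ff 20.0 F [-0.6 -0.2  5.1]
F -.075 .054 shift [ 0.0007 -0.0003  0.0001] turn -0.0003
ends mm [[23.7, 24.3], [25.8, -22.2]] mid [24.8  1.1]
```

step_arm(moves=[[[0, 0, -0.02], 0], [[0, 0, -0.045], 0], [[0, 0, -0.075], 0], [[0, 0, -0.11], 0], [[0, 0, -0.11], 0], [[0, 0, -0.11], 0]])

```text
time: 26.9
tool_pos: [0.4292, -0.0714, 0.1621]
tcp_rot: [0.628, 0.778, -0.0, -0.001]
wrist_force: [0.5, 0.4, -0.9]
grip_width: 0.0079
finger_force: 19.9
```

```bash
python3 go.py E .075 .162
```

```text
t 26.9 tcp [ 0.4292 -0.0714  0.1621] theta 12.18 z [-0.002  0.    -1.   ] w 0.0079 ff 19.9 F [ 0.5  0.4 -0.9]
E .075 .162 shift [ 0.2188  0.2154 -0.    ] turn 0.7617
```

step_arm(moves=[[[0.025, 0.025, 0], 0.1], [[0.06, 0.059, 0], 0.22], [[0.095, 0.094, 0], 0.34], [[0.13, 0.128, 0], 0.46], [[0.165, 0.163, 0], 0.58], [[0.2, 0.197, 0], 0.7], [[0.2188, 0.2154, 0], 0.762], [[0.2188, 0.2154, 0], 0.762], [[0.2188, 0.2154, 0], 0.762], [[0.2188, 0.2154, 0], 0.762]])

```text
time: 28.15
tool_pos: [0.5935, 0.1865, 0.1627]
tcp_rot: [0.83, 0.558, -0.001, -0.0]
wrist_force: [-0.0, 0.2, -0.8]
grip_width: 0.0078
finger_force: 19.9
```

step_arm(moves=[[[0, 0, 0.02], 0], [[0, 0, 0.02], 0], [[0, 0, 0.02], 0]])

```text
time: 28.52
tool_pos: [0.594, 0.1873, 0.1428]
tcp_rot: [0.83, 0.558, -0.001, -0.0]
wrist_force: [0.1, 0.5, -0.5]
grip_width: 0.0078
finger_force: 19.9
```

```bash
python3 go.py E .075 .0541; python3 - <<'E'
from station import env
import cv2
im=env.capture("scene"); cv2.imwrite("pics/g.png",cv2.resize(im[60:235,145:355][:,:,::-1],None,fx=3.4,fy=3.4,interpolation=cv2.INTER_CUBIC))
E
```

```text
t 28.52 tcp [0.594  0.1873 0.1428] theta -22.13 z [-0.001 -0.    -1.   ] w 0.0078 ff 19.9 F [ 0.1  0.5 -0.5]
E .075 .0541 shift [ 0.0006 -0.0005  0.0887] turn -0.0007
```

View pics/g.png

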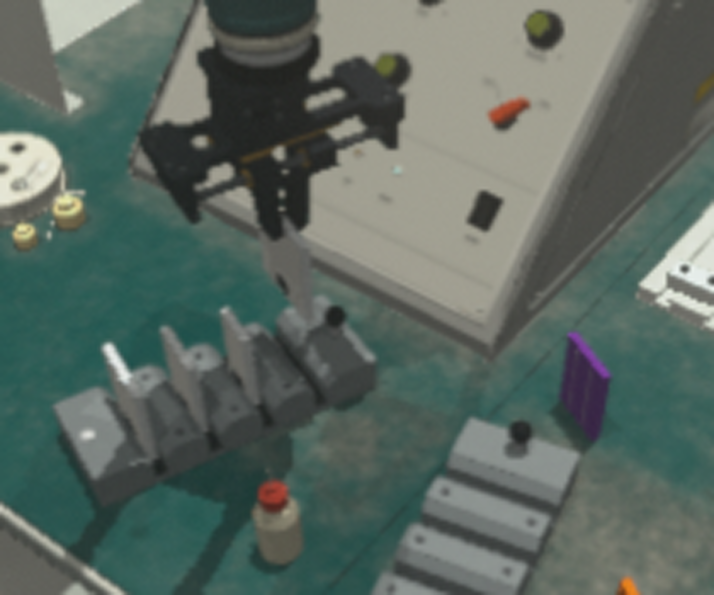

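The last coupon hangs above the slot next to the knob and the other three stand. The body's far end comes close to the sloped panel, so I'll check that clearance before descending.

```bash
python3 - <<'E'
from m import *
from go import pos
np.set_printoptions(precision=3,suppress=True)
def tri(a,b):
    a=[(a[0]+.5)/1.5625-.5,(a[1]+.5)/1.5625-.5];b=[(b[0]+.5)/1.5625-.5,(b[1]+.5)/1.5625-.5]
    P=[]
    for n,u in(("top",a),("scene",b)):
        P.append((back(n,[u],0)[0],back(n,[u],.3)[0]))
    f=lambda t:(P[0][0]+t[0]*(P[0][1]-P[0][0]))-(P[1][0]+t[1]*(P[1][1]-P[1][0]))
    t=least_squares(f,[0,0]).x; return (P[0][0]+t[0]*(P[0][1]-P[0][0])),f(t)
for n,a,b in(("rocker",(331,128),(449,190)),("orange",(313,72),(460,146)),("whiteknob",(97,132),(331,137)),("lip corner",(378,192),(453,252))): print(n,*tri(a,b))
c=pos('E',.075,0)[0][:2];a=np.radians(-22.1);y=np.array([np.cos(a),np.sin(a)]);x=np.array([-y[1],y[0]])
for s in(1,-1): print("body corner",c+.0935*y+s*.0375*x)
E
```

```text
t 28.57 tcp [0.5944 0.1875 0.1433] theta -22.13 z [-0. -0. -1.] w 0.0078 ff 19.9 F [-0.2 -0.8 -0.6]
rocker [0.768 0.11  0.111] [ 0.002 -0.002  0.   ]
orange [0.816 0.126 0.176] [-0.  0. -0.]
whiteknob [0.768 0.411 0.109] [ 0.003 -0.003 -0.   ]
lip corner [0.699 0.052 0.035] [ 0.001 -0.001  0.   ]
body corner [0.694 0.188]
body corner [0.666 0.118]
```

The panel is about 79 mm clear at body height. Lowering.

step_arm(moves=[[[-0.0005, -0.0006, 0.02], 0], [[-0.0005, -0.0006, 0.04], 0], [[-0.0005, -0.0006, 0.056], 0], [[-0.0005, -0.0006, 0.067], 0], [[-0.0005, -0.0006, 0.076], 0], [[-0.0005, -0.0006, 0.082], 0], [[-0.0005, -0.0006, 0.087], 0], [[-0.0005, -0.0006, 0.089], 0], [[-0.0005, -0.0006, 0.089], 0]])

```text
time: 29.7
tool_pos: [0.5939, 0.1875, 0.0546]
tcp_rot: [0.83, 0.558, 0.0, 0.0]
wrist_force: [0.6, -0.3, -0.8]
grip_width: 0.0075
finger_force: 19.9
```

```bash
python3 go.py E .075 .0541
```

```text
t 29.7 tcp [0.5939 0.1875 0.0546] theta -22.12 z [ 0.  0. -1.] w 0.0075 ff 19.9 F [ 0.6 -0.3 -0.8]
E .075 .0541 shift [ 0.0004 -0.0004  0.0005] turn -0.0004
```

step_arm(moves=[[[0, 0, 0.001], 0], [[0, 0, 0.001], 0]])

```text
time: 29.95
tool_pos: [0.5943, 0.1876, 0.0542]
tcp_rot: [0.83, 0.558, 0.001, 0.0]
wrist_force: [-0.6, 0.5, 1.0]
grip_width: 0.0078
finger_force: 20.0
```

step_arm(moves=[[[0, 0, 0], 0], [[0, 0, 0], 0], [[0, 0, 0], 0]], fingers=-0.56)

```text
time: 30.32
tool_pos: [0.5936, 0.1875, 0.0533]
tcp_rot: [0.83, 0.558, -0.0, -0.0]
wrist_force: [-0.6, 0.2, -0.0]
grip_width: 0.0194
finger_force: 0.0
```

step_arm(moves=[[[0, 0, -0.02], 0], [[0, 0, -0.05], 0], [[0, 0, -0.1], 0], [[0, 0, -0.12], 0], [[-0.05, 0, -0.12], 0], [[-0.1, 0, -0.12], 0], [[-0.15, 0, -0.12], 0], [[-0.2, 0, -0.12], 0], [[-0.25, 0, -0.12], 0], [[-0.25, 0, -0.12], 0]])

```text
time: 31.58
tool_pos: [0.4982, -0.0465, 0.1733]
tcp_rot: [0.831, 0.557, -0.0, 0.0]
wrist_force: [-0.4, 0.7, -0.1]
grip_width: 0.0191
finger_force: 0.0
```

```bash
python3 go.py; python3 - <<'E'
from station import env
import cv2
import numpy as np
im=env.capture("top");a=im[138:284,115:245][:,:,::-1];s=env.capture("scene")[130:276,155:355][:,:,::-1]
cv2.imwrite("pics/h.png",cv2.resize(np.hstack([a,s]),None,fx=2.4,fy=2.4,interpolation=cv2.INTER_CUBIC))
E
```

```text
t 31.57 tcp [ 0.4982 -0.0465  0.1733] theta -22.36 z [-0.001 -0.    -1.   ] w 0.0191 ff 0.0 F [-0.4  0.7 -0.1]
```

View pics/h.png

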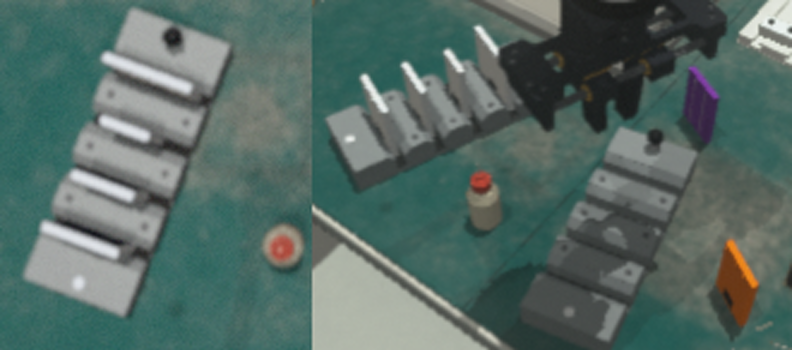

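All four coupons stand in the empty rack (4th rim at (103,58)-(192,91)), and the bottle is upright at (283,248).

step_arm(moves=[[[0, 0, 0], 0], [[0, 0, 0], 0], [[0, 0, 0], 0]])

```text
time: 32.05
tool_pos: [0.4999, -0.0433, 0.1733]
tcp_rot: [0.829, 0.559, -0.0, -0.0]
wrist_force: [0.8, 0.1, -0.1]
grip_width: 0.0193
finger_force: 0.0
```

```bash
python3 - <<'E'
from chk import *
chk((np.array([(102.5,58),(193,91.)])+.5)/2.4-.5+[115,138])
print(env.sign_off())
E
```

```text
ends mm [[75.0, 41.5], [75.9, -40.9]] mid [75.5  0.3]
the job is handed in; nothing more can be done
None
```

All four coupons stand in the empty rack in reverse order, each within about 1 mm of the rack's mid-width by camera, with the bottle upright; I handed the job in at about 32 s, and no verdict came back.

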